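Load the raclette grill and switch it on

TASK

Get the raclette grill ready for dinner: slide the orange heat selector to its highest setting, at the back end stop, push every pan fully home into a bay of its own, and lay all the rounds of corn side by side on the grill plate on top. Only when all that is done, flip the power switch on. Leave the mug, bottle, mill, jar, carton and tin where they stand.

Things in the scene. Friction and masses are not known exactly. Their poses are not given: they have to be found in the camera images.
- grill: red raclette grill, fixed, turned up to 0.14 rad. Origin on the table under the middle of its cooking part; x points to its back, y left, z up. In mm: base plate x -105 to 75, y +-145, 6 thick. Hood x -55 to 75, y +-145, z 52 to 95. Below it three bays open at the hood front (x -55). Control box on the -y side: x -105 to 75, y -250 to -145, top z 50, with selector (y -170) and switch (y -225)
- bay0 (a point): point on the floor of bay 0 (grill base plate, 6 mm above the table; grill y -90 mm) under the tray middle of a pan fully home, tray against the back stop and its front edge flush with the hood front. The bay is 78 mm wide, 46 mm high, 75 mm deep from the hood front to the stop. Axes as the grill's
- bay1 (a point): point on the floor of bay 1 (grill base plate, 6 mm above the table; grill y 0 mm) under the tray middle of a pan fully home, tray against the back stop and its front edge flush with the hood front. The bay is 78 mm wide, 46 mm high, 75 mm deep from the hood front to the stop. Axes as the grill's
- bay2 (a point): point on the floor of bay 2 (grill base plate, 6 mm above the table; grill y 90 mm) under the tray middle of a pan fully home, tray against the back stop and its front edge flush with the hood front. The bay is 78 mm wide, 46 mm high, 75 mm deep from the hood front to the stop. Axes as the grill's
- plate_mid (a point): middle of the dark grill plate on top of the hood, 95 mm above the table (grill x +10, y 0); the plate measures 118 (x) x 278 (y) mm inside a rim 6 mm wide and 8 mm high; axes as the grill's
- selector (a joint): position of the heat selector in m: 0 is lowest heat (towards the robot, grill -x), 0.06 is highest heat, the end stop at the back (grill +x). Stays where left; about 1.5 N moves it.
- selector_top (a point): middle of the top of the selector's orange grip, a block 20 mm along its travel (grill x), 28 mm across (grill y), 40 mm tall down from this point, on a track 14 mm high on the control box. This point is 104.5 mm above the table.
- power (a joint): angle of the power switch bat in rad: 0 is off (bat leans 0.45 rad towards the robot, grill -x), 0.9 is on (leans 0.45 rad to the back, grill +x); it stays at either side, and once past the upright (0.45) snaps over by itself; under 1 N at the tip moves it.
- power_tip (a point): centre of the 13 mm white ball at the tip of the switch bat; the bat is a steel rod 9 mm thick, 36 mm from pivot to tip, its pivot 52 mm above the table, axis along grill y, at grill x -20, y -225 mm
- pan1: raclette pan, loose, 150 g: steel tray 75 (x) x 70 (y) x 14 mm high; wooden handle 14 mm wide, 4 to 14 mm above the underside, runs 85 mm out from the tray's -x side; on it an upright wooden grip 26 (x) x 14 (y) mm, middle at x = -107.5 mm, top 44 mm above the underside. Origin: middle of the tray's underside; +x goes into the bay first, z up. May be absent (None).
- pan2: raclette pan, loose, 150 g: steel tray 75 (x) x 70 (y) x 14 mm high; wooden handle 14 mm wide, 4 to 14 mm above the underside, runs 85 mm out from the tray's -x side; on it an upright wooden grip 26 (x) x 14 (y) mm, middle at x = -107.5 mm, top 44 mm above the underside. Origin: middle of the tray's underside; +x goes into the bay first, z up. May be absent (None).
- pan3: raclette pan, loose, 150 g: steel tray 75 (x) x 70 (y) x 14 mm high; wooden handle 14 mm wide, 4 to 14 mm above the underside, runs 85 mm out from the tray's -x side; on it an upright wooden grip 26 (x) x 14 (y) mm, middle at x = -107.5 mm, top 44 mm above the underside. Origin: middle of the tray's underside; +x goes into the bay first, z up. May be absent (None).
- corn1: round of corn cob, loose, about 60 g: squat yellow cylinder, diameter 46 mm, 24 mm thick. Origin: its centre; z along its axis. May be absent (None).
- corn2: round of corn cob, loose, about 60 g: squat yellow cylinder, diameter 46 mm, 24 mm thick. Origin: its centre; z along its axis. May be absent (None).
- corn3: round of corn cob, loose, about 60 g: squat yellow cylinder, diameter 46 mm, 24 mm thick. Origin: its centre; z along its axis. May be absent (None).
- corn4: round of corn cob, loose, about 60 g: squat yellow cylinder, diameter 46 mm, 24 mm thick. Origin: its centre; z along its axis. May be absent (None).
- board: wooden chopping board 160 (x) x 170 (y) x 12 mm, fixed to the table; the corn starts on it. Origin: middle of its underside
- mug: white mug, diameter 80, 90 mm high, loose bystander; origin under its middle
- oil: green oil bottle, diameter 60, 190 mm high, loose bystander; origin under its middle
- pepper_mill: dark wooden pepper mill, diameter 52, 145 mm high, loose bystander; origin under its middle
- jar: amber jar with brass cap, diameter 70, 80 mm high, loose bystander; origin under its middle
- carton: white milk carton 70 x 70 x 190 mm, loose bystander; origin under its middle
- tin: red tin, diameter 74, 100 mm high, loose bystander; origin under its middle
Not all that is in view belongs to the job. Leave any green look-alike of the corn1 alone.

How it is judged:
By the outcome, as a careful person would: the job done as asked, in the order asked, and still so for the second after the job is handed in, with the robot touching nothing.
Of pan1, pan2, pan3 only 2 to 3 are there at a start; the rules pass over those that are not, and their reading is None.
Of corn1, corn2, corn3, corn4 only 3 to 4 are there at a start; the rules pass over those that are not, and their reading is None.
At some moment in a run one of pan1, pan2, pan3, corn1, corn2, corn3, corn4 may be knocked a few centimetres aside while the robot is not near it.
Once in a run the grip may slacken for a moment while it holds something.
It also fails if it takes over 208 s, if anything falls off the work surface, if the arm or the gripper's body presses on something with over 40 N, if the wrist force passes 120 N, or if a joint passes its speed limit or range.

ROBOT

A 6-joint arm with a two-finger parallel gripper is mounted at the origin on the work surface. World frame = base frame: x ahead of the robot, y to its left, z up, the work surface at z = 0. Lengths are in mm, angles in rad, forces in N, time in s.
With the tool pointing down it reaches from about 250 to 725 mm from the base axis. Payload 9.7 kg.
Tool frame: the origin (TCP) lies at the centre of the arm's flange, where the gripper is bolted on; the fingertips stand 173 mm ahead of it and the grasp point (between the pads) lies 155 mm ahead of it; z points along the fingers, y is the line along which they close (so a half turn about z gives the same grasp; the last joint's range is limited). The gripper opens to 85 mm and grips with 20 to 120 N. Pads are 22 mm wide; open, the fingers measure 114 mm over their backs; the gripper's body (76 mm by 85 mm) begins 54 mm behind the grasp point. The pads swing forward as they close: fully open they stand 13 mm farther back than shut.
Start: joints at [1.201, 0.087, 0.176, 1.66, 0, 1.571], TCP at [198.783, 512.818, 404.684] pointing down, gripper open.
Joint ranges: [-3.13, 3.13], [-0.85, 1.81], [-1.15, 1.24], [-2.2, 2.28], [-1.44, 1.52], [-3.14, 3.14]. Speed limits (rad/s): [2.22, 2.22, 2.57, 3.14, 3.14, 3.14].

INTERFACE

Orientations are given as [roll, pitch, yaw] about the fixed x, y, z axes, in that order (R = Rz(yaw) Ry(pitch) Rx(roll)).
In Python, from station import arm gives the robot as it stands. The module is installed in compiled form; this text tells all that it offers. Calls block until the motion is done:
- arm.reach(position, orientation): joint-space move of the TCP to a pose.
- arm.move_linear(position, speed=150, rotation=None, max_force=None): straight line of the TCP; rotation=None keeps the orientation; speed is the mean speed in mm/s. With max_force (N) it stops when the force on the tool has changed by that much, and returns True; else False.
- arm.move_joints(angles): joint-space move.
- arm.move_gripper(opening, newtons=None): finger opening in mm; newtons is the grip in N (None keeps the last); returns when the fingers have stopped.
- arm.hold(seconds).
- arm.inverse_kinematics(position, orientation): joint angles nearest the present ones, or None.
- arm.sense(): the state.
- arm.grab_frame(name): name is "side" or "top"; returns a dict with "frame" (480x640x3 uint8, red, green, blue), "fx", "fy", "cx", "cy" (pixels), "extrinsics" (4x4, takes a point from world to camera coordinates). Camera axes: x right, y down, z forward; pixel columns grow to the right and rows downward; lengths in mm; the calibration is good to about 2 mm. A picture is of the moment at which its call begins. There is no depth.
A pose or a line that the arm cannot do raises arm.MotionError and nothing moves.
- arm.hand_in(): hands the job in; it is judged then, once.
The state is a dict: "time_s": time; "joint_pos": joint angles; "dq": joint speeds; "tau": joint torques, N m; "tcp_pos": TCP position; "tool_rot": TCP orientation; "force": force on the tool from outside, world axes, zero at the start; "ft_torque": the same for the moment, N m; "finger_gap": finger opening in mm; "gripper_force": force on a finger pad.
Only numpy, scipy, OpenCV 4.12 (cv2) and the standard library are available. Lean on these libraries where they do the work, as an engineer would, in place of code of your own. Each camera call takes 0.05 s, during which the arm holds its last target. There are 200 camera calls.

## Working session

There is one attempt and no reset: what is moved stays moved. The work goes in short steps, each a Python script; the robot and the scene stay as the last script left them, time stands still between calls to the robot, and variables do not carry over. Pictures are saved under pics/ and viewed, at most 14 in all, crops included, and the job is handed in when it is done.

```bash
mkdir -p pics; python3 - <<'E'
from station import arm
import cv2,numpy as np,pickle
for n in("top","side"):
    f=arm.grab_frame(n); pickle.dump(f,open(n+'.pkl','wb'))
    cv2.imwrite(f'pics/{n}0.png',f['frame'][:,:,::-1]); print(n,f['fx'],f['fy'],f['cx'],f['cy']);print(np.round(f['extrinsics'],3))
s=arm.sense();print(s)
E
```

```text
top 469.88921449237074 469.88921449237074 318.44788514956633 251.52030514579766
[[-5.000000e-03 -1.000000e+00 -1.200000e-02 -1.951500e+01]
 [-9.930000e-01  7.000000e-03 -1.180000e-01  6.091510e+02]
 [ 1.180000e-01  1.100000e-02 -9.930000e-01  1.255418e+03]
 [ 0.000000e+00  0.000000e+00  0.000000e+00  1.000000e+00]]
side 611.6329520421284 611.6329520421284 311.69800942611533 232.70195556472504
[[-8.730000e-01 -4.880000e-01  1.700000e-02  5.315720e+02]
 [-3.780000e-01  6.540000e-01 -6.560000e-01  2.957790e+02]
 [ 3.090000e-01 -5.790000e-01 -7.550000e-01  1.512872e+03]
 [ 0.000000e+00  0.000000e+00  0.000000e+00  1.000000e+00]]
{'time_s': 0.1, 'joint_pos': array([ 1.20098050e+00,  8.73914386e-02,  1.75225557e-01,  1.65979300e+00,
       -4.32573436e-05,  1.57082075e+00]), 'dq': array([ 0.00162584, -0.00067266,  0.00250524,  0.00056145,  0.00104881,
       -0.00073132]), 'tau': array([-2.47074140e-04, -5.21559942e+01,  4.65653515e+01,  1.60711835e-02,
        1.64050431e-05,  3.00183660e-05]), 'tcp_pos': array([198.79936061, 512.8170191 , 404.06759456]), 'tool_rot': array([-3.14043010e+00,  4.32857119e-05,  2.77175245e+00]), 'force': array([ 1.12766162, -0.11946749,  0.21240469]), 'ft_torque': array([-0.01375042,  0.00308298,  0.0005116 ]), 'gripper_force': 0.0, 'finger_gap': 85.46350459864206}
```

View pics/top0.png

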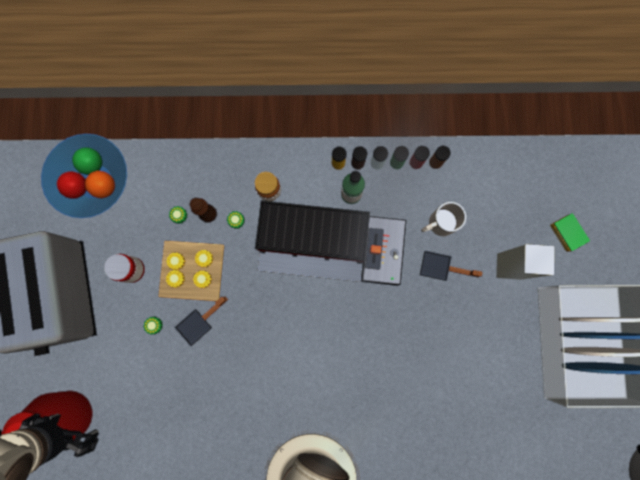

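View pics/side0.png

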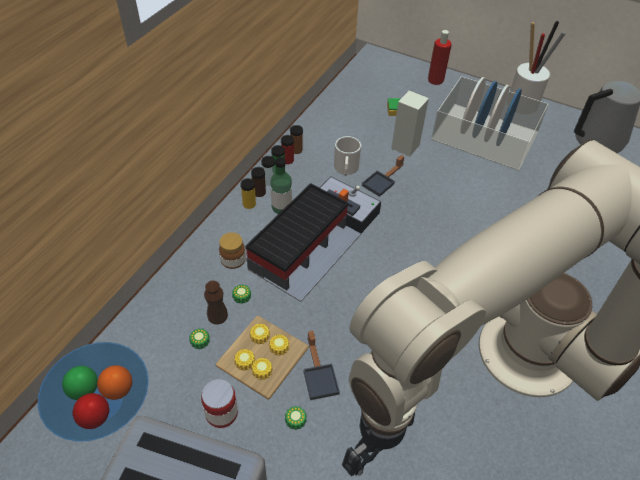

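The scene has two pans, dark trays at top-view (195,327) with its handle to the upper right, and (436,265) with its handle to the right. There are four yellow rounds on the board near (175-204,258-280). The grill hood is around (313,230), the orange selector is at (376,249) and the white switch ball at about (395,254). The green-rimmed rounds are decoys.

```bash
cat > h.py <<'E'
import cv2,numpy as np,pickle
def ray(f,uv):
    E=f['extrinsics'];R=E[:3,:3];c=-R.T@E[:3,3]
    d=R.T@np.array([(uv[0]-f['cx'])/f['fx'],(uv[1]-f['cy'])/f['fy'],1.]);return c,d
def onz(f,uv,z):
    c,d=ray(f,uv);return (c+d*(z-c[2])/d[2])
def pix(f,p):
    E=f['extrinsics'];q=E[:3,:3]@np.asarray(p,float)+E[:3,3];return np.array([f['fx']*q[0]/q[2]+f['cx'],f['fy']*q[1]/q[2]+f['cy']])
def tri(fa,ua,fb,ub):
    A=np.zeros((3,3));b=np.zeros(3);
    for f,u in((fa,ua),(fb,ub)):
        c,d=ray(f,u);d/=np.linalg.norm(d);P=np.eye(3)-np.outer(d,d);A+=P;b+=P@c
    return np.linalg.solve(A,b)
def hsv(f): return cv2.cvtColor(f['frame'],cv2.COLOR_RGB2HSV)
def blobs(m,amin=8):
    n,l,s,c=cv2.connectedComponentsWithStats(m.astype(np.uint8)); 
    return [(int(s[i,4]),c[i].round(1),s[i,:4].tolist(),l==i) for i in range(1,n) if s[i,4]>=amin]
E
python3 - <<'E'
from h import *
T=pickle.load(open('top.pkl','rb'));S=pickle.load(open('side.pkl','rb'))
for n,f in(('T',T),('S',S)):
    H=hsv(f);h,s,v=[H[...,i].astype(int) for i in range(3)]
    print(n,'yellow');[print(b[:3], onz(f,b[1],36).round(0)) for b in blobs((h>22)&(h<32)&(s>150)&(v>140),20)]
    print('orange');[print(b[:3]) for b in blobs((h>=4)&(h<16)&(s>200)&(v>150),10)]
    print('brown');[print(b[:3],onz(f,b[1],14).round(0)) for b in blobs((h<16)&(s>100)&(v>60)&(v<190),15) if b[0]<400]
    print('dark');[print(b[:3],onz(f,b[1],8).round(0)) for b in blobs((v<75),80) ]
t=cv2.resize(T['frame'][180:350,140:520],None,fx=2.1,fy=2.1,interpolation=cv2.INTER_CUBIC);cv2.imwrite('pics/t1.png',t[:,:,::-1])
E
```

```text
T yellow
(170, array([203.4, 257.7]), [195, 250, 18, 17]) [594. 293.  36.]
(355, array([174.9, 269.6]), [166, 252, 18, 35]) [562. 371.  36.]
(178, array([201.8, 278.7]), [193, 271, 18, 17]) [536. 296.  36.]
orange
(415, array([ 97.9, 182.2]), [86, 172, 24, 22])
brown
(17, array([29.4,  2.4]), [25, 0, 9, 7]) [1372.  842.   14.]
(18, array([328.6,   6.2]), [324, 4, 9, 6]) [1348.  -57.   14.]
(23, array([199.6,   9.7]), [194, 6, 12, 9]) [1342.  328.   14.]
(15, array([75.7, 22.5]), [72, 19, 8, 7]) [1306.  698.   14.]
(19, array([449.6,  23.7]), [446, 20, 7, 9]) [1287. -415.   14.]
(46, array([465.6,  34.4]), [461, 26, 10, 18]) [1253. -460.   14.]
(36, array([517.9,  37. ]), [511, 31, 16, 13]) [1243. -613.   14.]
(15, array([178.5,  33.7]), [176, 32, 7, 7]) [1266.  389.   14.]
(29, array([320.9,  38.2]), [315, 33, 12, 10]) [1246.  -34.   14.]
(16, array([360.9,  33.9]), [357, 32, 8, 6]) [1259. -152.   14.]
(18, array([380.3,  43. ]), [376, 39, 9, 8]) [1229. -209.   14.]
(17, array([634.6,  39.7]), [630, 38, 10, 6]) [1230. -953.   14.]
(18, array([256.2,  44.6]), [252, 42, 11, 7]) [1229. 
[... 5157 characters left out ...]
[409, 330, 52, 54]) [190. 134.   8.]
(167, array([602.2, 355.8]), [585, 333, 48, 32]) [-164.  -77.    8.]
(384, array([622.5, 378.8]), [601, 356, 39, 42]) [-220.  -38.    8.]
(110, array([322.6, 371.2]), [304, 365, 34, 26]) [412. 300.   8.]
(951, array([370.1, 401.9]), [351, 377, 40, 49]) [279. 314.   8.]
(103, array([ 82.3, 393.2]), [66, 382, 31, 18]) [868. 624.   8.]
(81, array([323.9, 395.3]), [310, 392, 29, 8]) [380. 353.   8.]
(87, array([ 96.6, 423.4]), [80, 411, 29, 18]) [789. 663.   8.]
(1502, array([371.6, 444.8]), [342, 412, 73, 64]) [233. 404.   8.]
(1577, array([189. , 455.2]), [137, 433, 104, 46]) [567. 620.   8.]
(268, array([134.7, 475.3]), [119, 468, 41, 12]) [641. 711.   8.]
```

View pics/t1.png

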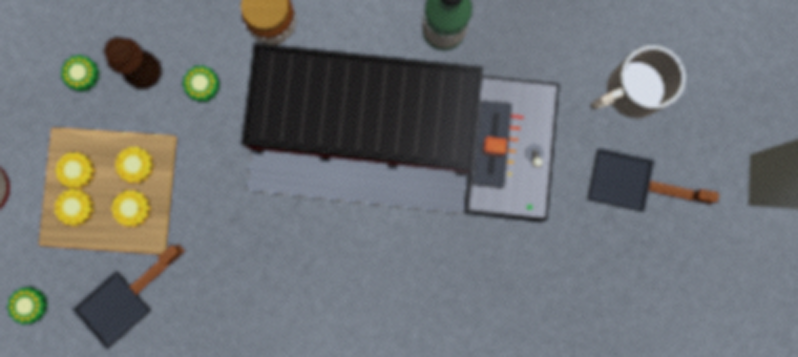

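The crop shows the hood corners at crop px (254,43), (482,67), (244,146) and (468,168), and the box corners at (559,82), (546,220) and (466,212). The pan trays and handles are clear, and the corn is well separated.

```bash
cat >> h.py <<'E'
from scipy.optimize import least_squares
def pans(f):
    "tray centre (world xy) and yaw of pan +x, from the top view"
    H=hsv(f);h,s,v=[H[...,i].astype(int) for i in range(3)]
    br=[b for b in blobs((h<16)&(s>100)&(v>60)&(v<190),20)]
    out=[]
    for b in blobs(v<75,350):
        if b[0]>1000 or b[2][2]>48 or b[2][3]>48: continue
        cn=max(cv2.findContours(b[3].astype(np.uint8),0,1)[0],key=cv2.contourArea)[:,0]
        P=np.array([onz(f,u,12)[:2] for u in cn],np.float32)
        (c,wh,a)=cv2.minAreaRect(P)
        if not(60<min(wh)<85 and max(wh)<95): continue
        c=np.array(c);a=np.radians(a)
        g=[onz(f,q[1],20)[:2] for q in br]; g=[q for q in g if 45<np.linalg.norm(q-c)<130]
        if not g: continue
        g=max(g,key=lambda q:np.linalg.norm(q-c)); d=c-g;y0=np.arctan2(d[1],d[0])
        k=round((y0-a)/(np.pi/2));out.append((c,a+k*np.pi/2,y0,wh))
    return out
def corns(f):
    H=hsv(f);h,s,v=[H[...,i].astype(int) for i in range(3)]
    out=[]
    for b in blobs((h>20)&(h<32)&(s>90)&(v>130),40):
        if b[0]<900: out.append((b[0],onz(f,b[1],30)[:2],b[1],b[2]))
    return out
E
python3 - <<'E'
from h import *
T=pickle.load(open('top.pkl','rb'));S=pickle.load(open('side.pkl','rb'))
C=[((254,43),(75,145,103)),((482,67),(75,-145,103)),((244,146),(-55,145,103)),((468,168),(-55,-145,103)),((559,82),(75,-250,50)),((546,220),(-105,-250,50)),((466,212),(-105,-145,50))]
def W(p,g): c,s=np.cos(p[2]),np.sin(p[2]);return np.array([p[0]+c*g[0]-s*g[1],p[1]+s*g[0]+c*g[1],g[2]])
def res(p):return np.concatenate([pix(T,W(p,g))-(np.array([140,180])+(np.array(u)+.5)/2.1-.5) for u,g in C])
r=least_squares(res,[640,-10,-.08]);print(r.x,r.fun.reshape(-1,2).round(1).tolist())
p=r.x
sel=tri(T,(375.2,249.2),S,(343.8,196));print('sel',sel);c,s=np.cos(p[2]),np.sin(p[2])
d=sel[:2]-p[:2];print('sel in grill',c*d[0]+s*d[1],-s*d[0]+c*d[1])
tip=onz(T,(140+537/2.1,180+160/2.1),84.4);d=tip[:2]-p[:2];print('tip in grill',c*d[0]+s*d[1],-s*d[0]+c*d[1],'exp -35.6 -225')
for q in pans(T):print('pan',q)
for q in corns(T):print('corn',q)
print('carton corners',onz(T,(140+750/2.1,180+205/2.1),0),onz(T,(140+750/2.1,180+152/2.1),0))
# overlay check in side view
im=S['frame'].copy()
for g in[(75,145,103),(75,-145,103),(-55,145,103),(-55,-145,103),(75,-250,50),(-105,-250,50),(-105,-145,50),(-105,145,6),(-35.6,-225,84.4)]:
    u=pix(S,W(p,g));cv2.circle(im,tuple(int(round(x)) for x in u),1,(0,255,0),-1)
cv2.imwrite('pics/s1.png',cv2.resize(im[150:320,210:420],None,fx=3.5,fy=3.5)[:,:,::-1])
E
```

```text
[ 6.48097062e+02 -6.17694534e+00 -1.10596741e-01] [[-0.7, 0.0], [0.2, -0.4], [-1.8, -0.5], [2.2, 0.5], [-0.1, 0.3], [0.5, 0.1], [-0.3, -0.1]]
sel [ 605.99747903 -174.15375358   87.58192101]
sel in grill -23.30253337605614 -171.59712965526478
tip in grill -33.86237312050337 -226.42082446687874 exp -35.6 -225
pan (array([ 580.49078369, -555.41070557]), np.float64(-1.6274952927187925), np.float64(-1.251666747106244), (71.68805694580078, 84.52481079101562))
pan (array([ 570.9352417, -347.4979248]), np.float64(1.3533176653310093), np.float64(1.3687258941929448), (75.33460235595703, 67.52568054199219))
pan (array([404.81506348, 324.24523926]), np.float64(2.2966116537030294), np.float64(2.3025672328256617), (67.89169311523438, 74.59616088867188))
corn (229, array([594.44402365, 294.99767526]), array([203.4, 257.8]), [194, 249, 19, 18])
corn (469, array([562.51642908, 373.364308  ]), array([174.8, 269.5]), [165, 252, 20, 36])
corn (234, array([536.94049411, 298.33200978]), array([201.7, 278.6]), [192, 270, 20, 18])
carton corners [ 536.42479284 -521.90756052    0.        ] [ 607.41875901 -525.47898802    0.        ]
```

View pics/s1.png

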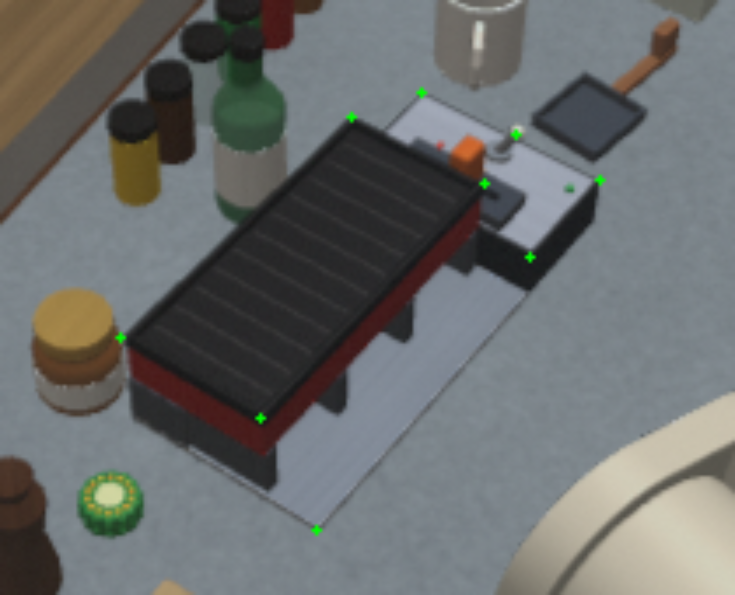

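The projected grill model matches the side view closely, and the corners and ball land on their features. Next I plan IK for every pose, then move the selector.

```bash
cat >> h.py <<'E'
GP=(648.1,-6.2,-.1106)
def G(x,y): c,s=np.cos(GP[2]),np.sin(GP[2]);return np.array([GP[0]+c*x-s*y,GP[1]+s*x+c*y])
def toG(p): c,s=np.cos(GP[2]),np.sin(GP[2]);d=np.asarray(p)[:2]-GP[:2];return np.array([c*d[0]+s*d[1],-s*d[0]+c*d[1]])
def wrap(a): return (a+np.pi)%(2*np.pi)-np.pi
def P(xy,zg): return [float(xy[0]),float(xy[1]),float(zg)+155]
def O(yaw): return [np.pi,0,float(wrap(yaw))]
def corn2(f):
    out=[]
    for a,w,c,b in corns(f):
        n=max(1,round(a/230))
        if n==1: out.append(w);continue
        H=hsv(f)[b[1]:b[1]+b[3],b[0]:b[0]+b[2]].astype(int)
        m=(H[...,0]>20)&(H[...,0]<32)&(H[...,1]>90)&(H[...,2]>130)
        p=np.argwhere(m)[:,::-1].astype(np.float32)+np.float32(b[:2])
        _,_,k=cv2.kmeans(p,n,None,(3,50,.01),5,cv2.KMEANS_PP_CENTERS)
        out+=[onz(f,u,30)[:2] for u in k]
    return out
E
python3 - <<'E'
from h import *
from station import arm
T=pickle.load(open('top.pkl','rb'))
cs=corn2(T);print(np.round(cs,0).tolist())
def chk(n,xy,z,yaw):
    r=[]
    for y in(yaw,yaw+np.pi):
        q=arm.inverse_kinematics(P(xy,z),O(y));r.append(None if q is None else [round(float(q[0]),2),round(float(q[5]),2)])
    print(n,np.round(xy),z,r)
for q in pans(T)[1:]:
    g=q[0]-103.5*np.array([np.cos(q[1]),np.sin(q[1])])
    for z in(30,130,250):chk('pan',g,z,q[1])
for y in(-90,0,90):
    chk('bay',G(-121,y),38,GP[2]);chk('bayout',G(-221,y),38,GP[2])
for c in cs:chk('corn',c,32,0);chk('corn',c,200,0)
for y in(-95,-32,32,95):chk('plate',G(10,y),116,GP[2]+np.pi/2);chk('plate',G(10,y),200,GP[2]+np.pi/2)
chk('sel',G(40,-170),100,GP[2]);chk('sel',G(-70,-170),100,GP[2]);chk('sw',G(-70,-225),200,GP[2])
E
```

```text
[[594.0, 295.0], [587.0, 374.0], [538.0, 373.0], [537.0, 298.0]]
pan [ 549. -449.] 30 [[-0.69, 1.1], [-0.69, -2.04]]
pan [ 549. -449.] 130 [[-0.69, 1.1], [-0.69, -2.04]]
pan [ 549. -449.] 250 [[-0.69, 1.1], [-0.69, -2.04]]
pan [474. 247.] 30 [[0.48, 1.33], [0.48, -1.82]]
pan [474. 247.] 130 [[0.48, 1.33], [0.48, -1.82]]
pan [474. 247.] 250 [[0.48, 1.33], [0.48, -1.82]]
bay [518. -82.] 38 [[-0.16, 3.09], [-0.16, -0.05]]
bayout [419. -71.] 38 [[-0.17, 3.08], [-0.17, -0.06]]
bay [528.   7.] 38 [[0.01, -3.02], [0.01, 0.12]]
bayout [428.  18.] 38 [[0.04, -2.99], [0.04, 0.15]]
bay [538.  97.] 38 [[0.18, -2.85], [0.18, 0.29]]
bayout [438. 108.] 38 [[0.24, -2.79], [0.24, 0.35]]
corn [594. 295.] 32 [[0.46, -2.68], [0.46, 0.46]]
corn [594. 295.] 200 [[0.46, -2.68], [0.46, 0.46]]
corn [587. 374.] 32 [[0.57, -2.58], [0.57, 0.57]]
corn [587. 374.] 200 [[0.57, -2.58], [0.57, 0.57]]
corn [538. 373.] 32 [[0.61, -2.54], [0.61, 0.61]]
corn [538. 373.] 200 [[0.61, -2.54], [0.61, 0.61]]
corn [537. 298.] 32 [[0.51, -2.63], [0.51, 0.51]]
corn [537. 298.] 200 [[0.51, -2.63], [0.51, 0.51]]
plate [ 648. -102.] 116 [[-0.16, 1.53], [-0.16, -1.62]]
plate [ 648. -102.] 200 [[-0.16, 1.53], [-0.16, -1.62]]
plate [655. -39.] 116 [[-0.06, 1.62], [-0.06, -1.52]]
plate [655. -39.] 200 [[-0.06, 1.62], [-0.06, -1.52]]
plate [662.  25.] 116 [[0.04, 1.72], [0.04, -1.42]]
plate [662.  25.] 200 [[0.04, 1.72], [0.04, -1.42]]
plate [669.  87.] 116 [[0.13, 1.81], [0.13, -1.33]]
plate [669.  87.] 200 [[0.13, 1.81], [0.13, -1.33]]
sel [ 669. -180.] 100 [[-0.26, 2.99], [-0.26, -0.15]]
sel [ 560. -167.] 100 [[-0.29, 2.96], [-0.29, -0.18]]
sw [ 554. -222.] 200 [[-0.38, 2.87], [-0.38, -0.27]]
```

```bash
python3 - <<'E'
from h import *
from station import arm
o=O(GP[2]+np.pi)
arm.move_gripper(0)
arm.reach(P(G(-75,-170),220),o)
arm.move_linear(P(G(-75,-170),100),200)
r=arm.move_linear(P(G(-45,-170),100),100,max_force=5);print(r)
r=arm.move_linear(P(G(75,-170),100),60,max_force=7)
s=arm.sense();print(r,toG(s['tcp_pos']),s['force'],s['time_s'])
arm.move_linear(P(G(-70,-170),100),200)
arm.move_linear(P(G(-70,-170),170),200)
arm.move_gripper(85)
arm.reach(P(G(-230,-20),220),o)
f=arm.grab_frame('top');pickle.dump(f,open('top.pkl','wb'))
g=arm.grab_frame('side');pickle.dump(g,open('side.pkl','wb'))
for n,F in(('T',f),('S',g)):
    H=hsv(F);h,s,v=[H[...,i].astype(int) for i in range(3)]
    print([(b[0],b[1]) for b in blobs((h<16)&(s>130)&(v>80),20) if b[0]<120])
print(pans(f)); print(np.round(corn2(f)).tolist(),arm.sense()['time_s'])
E
```

```text
False
True [  -5.52378521 -170.0278385 ] [-2.40661613 -0.51907443  1.46728973] 5.6833
[(43, array([274.2, 191.2])), (72, array([376.9, 234.9])), (81, array([129.7, 269.3])), (69, array([459.4, 270.5])), (34, array([476.4, 273.1])), (118, array([214.8, 306.7]))]
[(77, array([332.7, 189. ])), (119, array([232.1, 253. ]))]
[(array([ 579.5222168 , -555.35571289]), np.float64(-1.6275003527248637), np.float64(-1.2604922006219144), (71.68783569335938, 86.46548461914062)), (array([ 571.09197998, -347.69683838]), np.float64(1.3442836902812425), np.float64(1.3670079971551181), (75.16002655029297, 67.96517181396484)), (array([404.74899292, 324.23370361]), np.float64(2.303187531066653), np.float64(2.30581905899457), (68.56231689453125, 74.90113830566406))]
[[595.0, 295.0], [587.0, 374.0], [538.0, 373.0], [537.0, 298.0]] 8.4333
```

```bash
python3 - <<'E'
from h import *
T=pickle.load(open('top.pkl','rb'));S=pickle.load(open('side.pkl','rb'))
p=tri(T,(376.9,234.9),S,(332.7,189));print(p,toG(p))
a=cv2.resize(T['frame'][200:300,340:420],None,fx=5,fy=5);b=cv2.resize(S['frame'][160:260,290:400][:, :80],None,fx=5,fy=5)
cv2.imwrite('pics/sel.png',np.hstack([a,b])[:,:,::-1])
E
```

```text
[ 643.73082327 -178.65932028   92.66465197] [  14.69265664 -171.88784918]
```

View pics/sel.png

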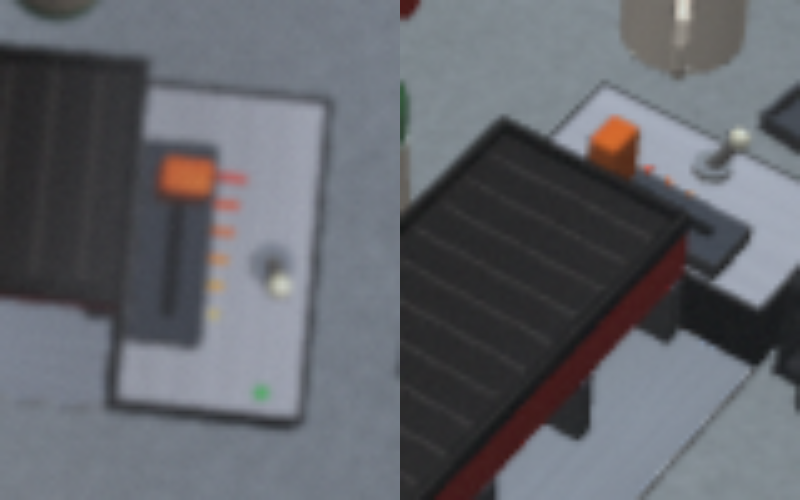

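The orange grip sits at the top mark (grill x 14.7), so the selector is at its back stop. Next is the right-hand pan into bay 0.

```bash
cat >> h.py <<'E'
def dopan(arm,c,th,bay_y,back=105.5):
    g=np.asarray(c)-back*np.array([np.cos(th),np.sin(th)]);yaw=th+np.pi;o=O(GP[2]+np.pi)
    arm.move_gripper(60)
    arm.reach(P(g,150),O(yaw));arm.move_linear(P(g,60),200)
    print('down',arm.move_linear(P(g,28),80,max_force=8))
    arm.move_gripper(0,60);print('gap',arm.sense()['finger_gap'])
    arm.move_linear(P(g,175),200)
    arm.reach(P(G(-245,bay_y),175),o);arm.move_linear(P(G(-245,bay_y),38),200)
    s=arm.sense();print('gap',s['finger_gap'],s['force'].round(1))
    r=arm.move_linear(P(G(-232,bay_y),38),100)
    r=arm.move_linear(P(G(-115,bay_y),38),70,max_force=10);s=arm.sense()
    print('in',r,toG(s['tcp_pos']),s['force'].round(1),s['finger_gap'],s['time_s'])
def letgo(arm):
    s=arm.sense();p=s['tcp_pos'];g=toG(p);y=g[1]
    arm.move_linear([p[0],p[1],p[2]-2],60,max_force=6)
    arm.move_gripper(32);arm.move_linear(P(G(*g),100),150);arm.move_linear(P(G(-235,y),130),200)
    s=arm.sense();print(s['force'].round(1),s['time_s'])
def look(arm,n=('top','side')):
    for k in n: pickle.dump(arm.grab_frame(k),open(k+'.pkl','wb'))
    return [pickle.load(open(k+'.pkl','rb')) for k in n]
E
python3 - <<'E'
from h import *
from station import arm
dopan(arm,(571,-347.6),1.353,-90)
E
```

```text
down False
gap 13.062868821047502
gap 13.201224269248263 [-0.3 -0.1 -1.1]
in True [-122.7983877   -89.88552449] [ 0.  -0.2 -1.3] 13.052873893371103 17.4417
```

```bash
python3 - <<'E'
from h import *
from station import arm
letgo(arm)
arm.reach(P((440,60),230),O(GP[2]+np.pi))
f,g=look(arm);ps=pans(f);print(ps)
ps=[p for p in ps if p[0][1]>100 and p[0][0]<560]
if len(ps)==1 and abs(wrap(ps[0][1]-ps[0][2]))<.1: dopan(arm,ps[0][0],ps[0][1],90)
E
```

```text
[-0.2  0.1 -0.6] 19.3333
[]
```

```bash
python3 - <<'E'
from h import *
f=pickle.load(open('top.pkl','rb'));g=pickle.load(open('side.pkl','rb'))
a=cv2.resize(f['frame'][180:380,120:440],None,fx=1.8,fy=1.8);b=cv2.resize(g['frame'][120:440,200:440],None,fx=.9*1.25,fy=.9*1.25)
c=np.zeros((360,a.shape[1]+b.shape[1],3),np.uint8);c[:,:a.shape[1]]=a;c[:,a.shape[1]:]=b[:360]
c=c[:,:846];cv2.imwrite('pics/p1.png',cv2.resize(c,None,fx=.945,fy=.945)[:,:,::-1])
E
```

```text
(no output)
```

View pics/p1.png

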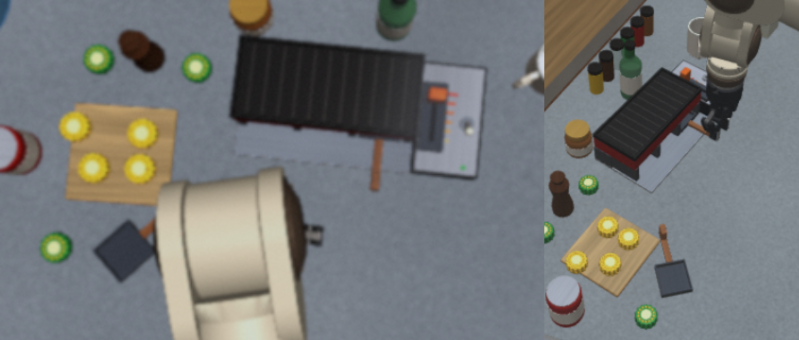

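The first pan is home with its handle at crop (376,165). The upper-left corn has been knocked, now at crop (74,126), and the arm hides the second pan's handle. I'll move aside and look again.

```bash
python3 - <<'E'
from h import *
from station import arm
arm.reach(P((430,-120),230),O(GP[2]+np.pi))
f,g=look(arm);ps=pans(f);print(ps)
ps=[p for p in ps if p[0][1]>100 and p[0][0]<560]
if len(ps)==1 and abs(wrap(ps[0][1]-ps[0][2]))<.1:
    dopan(arm,ps[0][0],ps[0][1],90)
    if abs(arm.sense()['finger_gap']-13)<2: letgo(arm)
    arm.reach(P((430,-120),230),O(GP[2]+np.pi))
    f,g=look(arm);print(np.round(corn2(f)).tolist())
    c=f['frame'][180:330,130:400];cv2.imwrite('pics/p2.png',cv2.resize(c,None,fx=2.5,fy=2.5)[:,:,::-1])
E
```

```text
[(array([404.98077393, 324.16125488]), np.float64(2.308317245379336), np.float64(2.301735774149694), (69.07032775878906, 75.65711975097656))]
down False
gap 13.110187730201256
gap 13.082424569006708 [-0.1 -0.1 -1.3]
in True [-124.54052456   89.91228443] [-0.2  0.3 -2.1] 13.569414379883787 29.775
[-0.5  0.6  0.5] 31.6583
[[606.0, 405.0], [594.0, 295.0], [539.0, 373.0], [537.0, 298.0]]
```

View pics/p2.png

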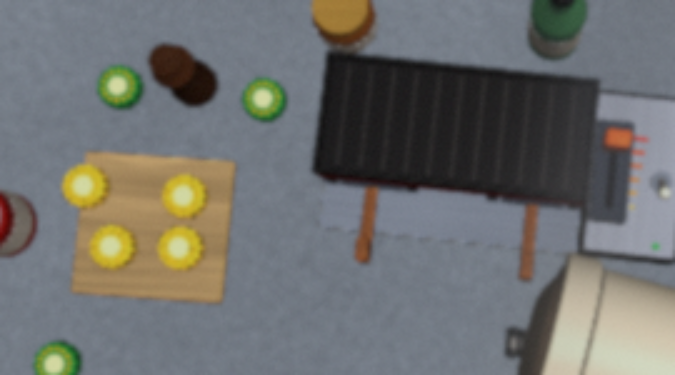

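Both pans are in bays 0 and 2. The corn is on the board, with the knocked round at its left edge at crop (85,185). I'll nudge both pans from behind to check they are home, then transfer the corn.

```bash
cat >> h.py <<'E'
def nudge(arm,y):
    arm.move_gripper(0);o=O(GP[2]+np.pi)
    arm.reach(P(G(-175,y),110),o);arm.move_linear(P(G(-175,y),50),200)
    r=arm.move_linear(P(G(-130,y),50),50,max_force=8);s=arm.sense();print('nudge',y,r,toG(s['tcp_pos']),s['force'].round(1))
    arm.move_linear(P(G(-180,y),50),150);arm.move_linear(P(G(-180,y),150),250)
def docorn(arm,y):
    f=look(arm,['top'])[0];cs=[c for c in corn2(f) if c[1]>200]
    c=max(cs,key=lambda c:c[1]);print('n',len(cs),c.round())
    arm.move_gripper(64);arm.reach(P(c,130),O(np.pi))
    arm.move_linear(P(c,60),250);print('hit',arm.move_linear(P(c,32),100,max_force=8))
    arm.move_gripper(0,40);arm.move_linear(P(c,190),250);print('gap',arm.sense()['finger_gap'])
    o=O(GP[2]-np.pi/2) if 0 else O(GP[2]+np.pi*1.5)
    arm.reach(P(G(10,y),180),o);print('gap',arm.sense()['finger_gap'])
    arm.move_linear(P(G(10,y),130),250);print('hit',arm.move_linear(P(G(10,y),116),50,max_force=8),toG(arm.sense()['tcp_pos']),arm.sense()['tcp_pos'][2]-155)
    arm.move_gripper(64);arm.move_linear(P(G(10,y),190),250);print(arm.sense()['time_s'])
E
python3 - <<'E'
from h import *
from station import arm
nudge(arm,-90);nudge(arm,90)
docorn(arm,-95)
f,g=look(arm);print([(c[0],toG(onz(f,c[2],115)).round()) for c in corns(f)])
cv2.imwrite('pics/c1.png',cv2.resize(np.hstack([f['frame'][180:330,150:420],g['frame'][160:310,210:400]]),None,fx=1.7,fy=1.7)[:,:,::-1])
E
```

```text
nudge -90 True [-148.55805041  -89.88817155] [ 0.6  0.1 -0.2]
nudge 90 True [-148.37983645   89.99245805] [ 0.3 -0.2 -0.5]
n 3 [606. 405.]
hit False
gap 44.49251676656126
gap 44.65366057968667
hit True [ 10.33898687 -94.91290255] 116.49591065094876
45.8833
[(228, array([-93., 271.])), (239, array([-153.,  337.])), (236, array([-147.,  268.]))]
```

View pics/c1.png

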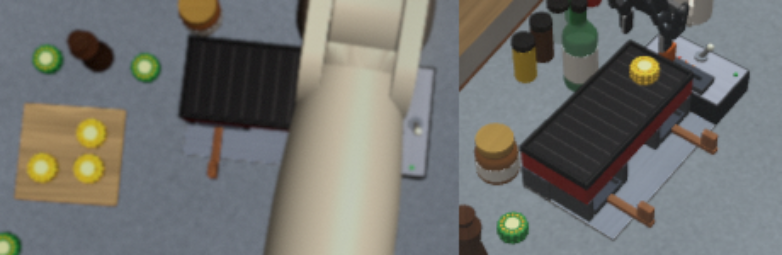

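The first round lies flat on the plate, and both pans read the same home depth. On to the rest.

```bash
python3 - <<'E'
from h import *
from station import arm
for y in(-32,32,95): docorn(arm,y)
arm.reach(P((430,-160),230),O(GP[2]+np.pi))
f,g=look(arm);print([(c[0],toG(onz(f,c[2],115)).round()) for c in corns(f)],arm.sense()['time_s'])
cv2.imwrite('pics/c2.png',cv2.resize(np.hstack([f['frame'][180:330,150:420],g['frame'][160:310,210:400]]),None,fx=1.7,fy=1.7)[:,:,::-1])
E
```

```text
n 3 [539. 373.]
hit False
gap 44.414097200023264
gap 44.643297680658904
hit True [ 10.30052527 -31.88971689] 116.38734641653758
53.4417
n 2 [537. 298.]
hit False
gap 44.49374348378801
gap 44.562212055280504
hit True [10.27891968 32.13851994] 116.36301333422597
60.5917
n 1 [595. 295.]
hit False
gap 44.9504959251235
gap 44.35931877828368
hit True [10.27931351 95.15570787] 116.41071115249372
67.5167
[(217, array([10., 93.])), (219, array([11., 30.])), (217, array([ 10., -34.])), (216, array([ 10., -96.]))] 68.9167
```

View pics/c2.png

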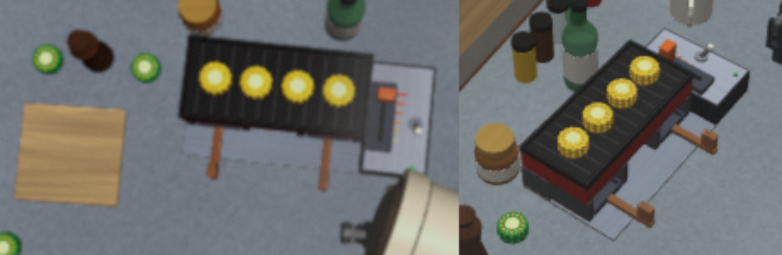

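All four rounds lie in a row on the plate, both pans are home and the selector is at the back. Now the switch.

```bash
python3 - <<'E'
from h import *
from station import arm
o=O(GP[2]+np.pi);arm.move_gripper(0)
arm.reach(P(G(-85,-225),180),o);arm.move_linear(P(G(-85,-225),95),200)
print(arm.move_linear(P(G(-25,-225),95),60,max_force=10),toG(arm.sense()['tcp_pos']))
arm.move_linear(P(G(-85,-225),95),150);arm.move_linear(P(G(-85,-225),180),200)
arm.reach(P((400,-200),230),o);arm.hold(.5)
f,g=look(arm);print([(c[0],toG(onz(f,c[2],115)).round()) for c in corns(f)],arm.sense()['time_s'])
a=cv2.resize(f['frame'][180:300,230:430],None,fx=2,fy=2);b=cv2.resize(g['frame'][150:270,240:440],None,fx=2,fy=2)
cv2.imwrite('pics/sw.png',np.hstack([a,b])[:,:,::-1])
E
```

```text
False [ -25.22044488 -225.00627314]
[(218, array([10., 93.])), (221, array([11., 30.])), (218, array([ 11., -34.])), (217, array([ 11., -96.]))] 74.2417
```

View pics/sw.png

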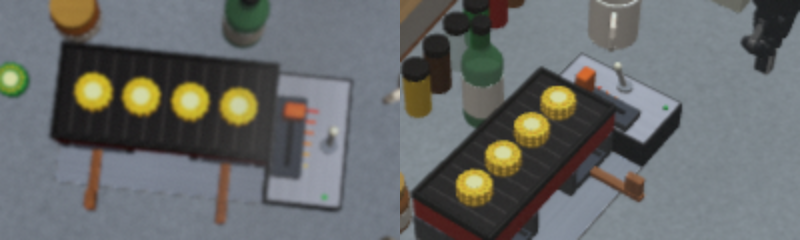

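The bat now leans to the back: ball at crop (333,131), behind its base at (330,145). Everything else is in place.

```bash
python3 -c "
from station import arm
print(arm.hand_in())"
```

```text
the job is handed in; nothing more can be done
None
```

The grill is ready and the job is handed in: the selector is at its back stop, both pans are home in bays 0 and 2, all four corn rounds lie in a row on the plate, and the power switch was flipped on last.

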